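Slide a setup block through the sizing gate

TASK

Check the setup block's width in the sizing gate: with the fingertips, push it lengthwise along the bench through the narrow gap between the gate's two upright jaws, and on until its leading end rests squarely against the stop bar behind them. Only push the block, do not pick it up or tip it, and leave the spool, the small roll of tape and the drive where they are.

Things in the scene. Friction and masses are not known exactly. Their poses are not given: they have to be found in the camera images.
- block: Loose pale grey metal setup block with drilled holes, 51 x 76 x 25 mm high (x, y, z), about 0.6 kg, lying flat on the bench before the gate's open side (to the robot's right). Origin: centre of its underside. Its y axis runs along the 76 mm length; either end may lead.
- gate: Fixed steel gate. Origin: on the bench, mid-gap. +y: the way through (roughly to the robot's left); x: across. Two upright jaws, 16 mm thick, 32 mm high, y = -20 to +20 mm, with fully rounded entry ends (radius 8 mm), leave a 56 mm gap (x = -28 to +28 mm). Outside them, feet 8 mm high out to x = 82 mm. The block is home with its origin at y = 92 mm. Bare bench between the parts.
- spool: Bystander: loose grey solder spool with black flanges, 62 mm in diameter, 45 mm high, standing at the gate's +x side. Origin: centre of its underside.
- small_tape: Bystander: loose small roll of electrical tape, about 70 mm across, 19 mm high, lying at the gate's -x side (near the robot). Origin: centre of its underside.
- drive: Bystander: loose portable drive with orange rubber edge, 80 x 115 x 21 mm, lying flat behind the stop bar. Origin: centre of its underside.
- gate_stop (a point): Stop bar across the gate's exit: this point is on the bench at the middle of the bar's near face, 130 mm past the gate's origin along its +y. The bar is 154 mm wide, 18 mm thick, 26 mm high, fixed. Flat rails 8 mm high, at x = 72 to 82 mm either side, join it to the jaws' feet. Axes as the gate's.
Things that resemble listed ones, but are neither listed nor needed, are in the scene too. What is shaped like the block but pink or red is not meant.

How it is judged:
By the outcome, as a careful person would: the job done as asked, in the order asked, and still so for the second after the job is handed in, with the robot touching nothing.
It also fails if it takes over 64 s, if anything falls off the work surface, if the arm or the gripper's body presses on something with over 40 N, if the wrist force passes 120 N, or if a joint passes its speed limit or range.

ROBOT

A 6-joint arm with a two-finger parallel gripper is mounted at the origin on a cart in front of the work surface, level with it; the furniture and walls round the work are solid. World frame = base frame: x ahead of the robot, y to its left, z up, the work surface at z = 0. Lengths are in m, angles in rad, forces in N, time in s.
With the tool pointing down it reaches from about 0.3 to 0.775 m from the base axis. Payload 14.6 kg.
Tool frame: the origin (TCP) lies between the finger pads; the fingertips stand 14 mm ahead of it and the grasp point (between the pads) lies 5 mm behind it; z points along the fingers, y is the line along which they close (so a half turn about z gives the same grasp; the last joint's range is limited). The gripper opens to 94 mm and grips with 3 to 60 N. Pads are 16 mm wide; open, the fingers measure 119 mm over their backs; the gripper's body (75 mm by 177 mm) begins 78 mm behind the grasp point.
Start: joints at [1.109, 0.3, 1.521, -0, 1.321, -0.067], TCP at [0.212, 0.508, 0.219] pointing down, gripper open.
Joint ranges: [-3.03, 3.03], [-0.79, 2.21], [0.23, 2.52], [-1.04, 4.18], [0, 3.07], [-2.55, 2.55]. Speed limits (rad/s): [2.22, 2.22, 2.57, 3.14, 3.14, 3.14].

INTERFACE

Orientations are given as [roll, pitch, yaw] about the fixed x, y, z axes, in that order (R = Rz(yaw) Ry(pitch) Rx(roll)).
In Python, from station import ctrl gives the robot as it stands. The module is installed in compiled form; this text tells all that it offers.
- The arm moves only by the tool move_arm, never from a script. Its argument "targets" is a list of rows, each a list of 7 numbers: the opening, from -1 (shut) to 1 (fully open), then the shift along the tool's x, y, z in units of 50 mm (1.0 is 50 mm), then the turn, a rotation vector about the tool's x, y, z in rad. A call has 1 to 12 rows; each row is the pose to reach, as a shift and turn from the pose commanded when the call began, along the tool's axes at that moment; what a row does not reach only later rows make up. A row lasts 1/10 s, in which the tool goes at most 50 mm and 8.59 degrees, less where a joint would pass 70% of its speed; a pose out of reach is approached as far as the arm can. A call with a gripper value outside its range is refused whole. The fingers move at their own pace and stop on an object; "grip_force" is the grip in N (left out, the last holds). Time passes only in rows, so rows that repeat a pose let the fingers close. It gives the time, the measured TCP pose, the force, the opening and the grip force at its end, in the units of the state.
- ctrl.get_obs(): the state, without advancing time (a new reading comes with each control period).
- ctrl.camera(name): name is "scene" or "top"; returns (picture, depth): 384x512x3 uint8, red, green, blue; 384x512 float32, m along the optical axis (not along the pixel's ray), 0 where there is no reading.
- ctrl.camera_params(name): a dict with "intrinsics" (3x3 intrinsics, pixels), "k1" (the pictures are not rectified: a ray, as slopes to the right and down, at radius r is drawn at 1 + k1 r^2 times it, then the intrinsics apply), "rvec" (rotation vector, rad) and "tvec" (3), from world to camera coordinates, as OpenCV has them. Camera axes: x right, y down, z forward; pixel columns grow to the right and rows downward; lengths in m; the calibration is good to about 2 mm. A picture is of the moment at which its call begins. camera_params takes no time and is no camera call.
- ctrl.hand_in(): hands the job in; it is judged then, once.
Trained networks look in the newest picture that a camera, given by its name, has taken for a name from the list of things; names that differ only in an ending like _2 or _b are one class to them, and where a whole thing is asked for, a point or a joint stands for the part that bears it (a point fixed in the world has none). Each returns a list of dicts, best first, with "score" (0 to 1); they miss things now and then, are a little off and sometimes report something else, mostly with a low value. They report only what shows in the picture. A call takes as long as a camera call. They do not tell look-alikes from the thing itself.
- ctrl.cut_out(camera, target): "region" (384x512 bool, what is visible of it) and "point" ([column, row] in pixels, amid what is visible of it).
- ctrl.tip_of(camera, target): "point" ([column, row] in pixels: a listed point, or the origin of a listed thing).
The state is a dict: "time_s": time; "qpos": joint angles; "joint_vel": joint speeds; "tau": joint torques, N m; "ee_pos": TCP position; "eef_rot": TCP orientation; "force": force on the tool from outside, world axes, zero at the start; "moment": the same for the moment, N m; "grip_width": finger opening in m; "grip_force": force on a finger pad.
Only numpy, scipy, OpenCV 4.12 (cv2) and the standard library are available. Lean on these libraries where they do the work, as an engineer would, in place of code of your own. Each camera call takes 0.05 s, during which the arm holds its last target. There are 200 camera calls.

## Working session

There is one attempt and no reset: what is moved stays moved. The work goes in short steps, Python scripts to look and compute and a tool call to move; the robot and the scene stay as the last step left them, time stands still between calls to the robot, and variables do not carry over. Pictures are saved under pics/ and viewed, at most 10 in all, crops included, and the job is handed in when it is done.

Besides the shell and the picture viewer there is one more tool, called after "Request:" in YAML: its name, and indented under it one key for each argument. move_arm: Moves the arm, as the interface text tells. Its arguments: {"type":"object","properties":{"targets":{"type":"array"},"grip_force":{"type":"number"}},"required":["targets"]}

```bash
mkdir -p pics
cat > h.py <<'E'
import numpy as np, cv2
from station import ctrl
def P(n):
    p=ctrl.camera_params(n); R=cv2.Rodrigues(np.array(p['rvec'],float))[0]
    return np.array(p['intrinsics'],float),float(p['k1']),R,np.array(p['tvec'],float).ravel()
def slopes(n,uv):
    K,k,R,t=P(n); uv=np.atleast_2d(np.array(uv,float))
    return cv2.undistortPointsIter(uv.reshape(-1,1,2),K,np.array([k,0,0,0,0.]),None,None,(3,50,1e-10)).reshape(-1,2)
def on_plane(n,uv,z):
    K,k,R,t=P(n); s=slopes(n,uv); d=np.c_[s,np.ones(len(s))]@R; c=-R.T@t
    return c+d*((z-c[2])/d[:,2])[:,None]
def cloud(n,mask,dep):
    K,k,R,t=P(n); v,u=np.nonzero(mask&(dep>0)); s=slopes(n,np.c_[u,v]); 
    return (np.c_[s,np.ones(len(s))]*dep[v,u][:,None]-t)@R
def proj(n,X):
    K,k,R,t=P(n); return cv2.projectPoints(np.array(X,float).reshape(-1,1,3),R,t,K,np.array([k,0,0,0,0.]))[0].reshape(-1,2)
E
python3 - <<'E'
from h import *
for n in ('top','scene'):
    im,d=ctrl.camera(n); cv2.imwrite(f'pics/{n}0.png',im[:,:,::-1]); np.savez(f'{n}0',im=im,d=d)
    K,k,R,t=P(n); print(n,'cam at',-R.T@t,'down',R[2])
    for o in ('block','gate','spool','small_tape','drive'):
        for r in ctrl.cut_out(n,o)[:3]:
            c=cloud(n,r['region'],d); print(o,round(r['score'],2),np.round(r['point']),r['region'].sum(),np.round(np.median(c,0),3))
    for o in ('block','gate','gate_stop'):
        for r in ctrl.tip_of(n,o)[:3]: print(o,'tip',round(r['score'],2),np.round(r['point'],1),np.round(on_plane(n,r['point'],0),4))
print(ctrl.get_obs())
E
```

```text
top cam at [0.43075626 0.00881141 1.30348485] down [ 0.06567342  0.00411151 -0.9978327 ]
block 0.91 [302. 204.] 447 [ 0.479 -0.116  0.025]
block 0.87 [332. 244.] 483 [ 0.354 -0.211  0.025]
block 0.6 [364. 195.] 469 [ 0.491 -0.296  0.025]
gate 0.79 [238. 175.] 1240 [0.553 0.111 0.012]
spool 0.56 [251. 144.] 361 [0.659 0.037 0.045]
small_tape 0.66 [218. 226.] 339 [0.391 0.12  0.019]
drive 0.96 [168. 169.] 1028 [0.581 0.267 0.021]
block tip 0.92 [299.  204.7] [[ 0.4744 -0.1106  0.    ]]
block tip 0.7 [362.  196.5] [[ 0.4967 -0.2973  0.    ]]
block tip 0.54 [249.3 143.1] [[0.6584 0.0339 0.    ]]
gate tip 0.98 [239.4 185.4] [[0.5329 0.064  0.    ]]
gate_stop tip 0.79 [196.8 182.1] [[0.5439 0.1898 0.    ]]
scene cam at [ 0.19736404 -0.63936703  0.79416959] down [ 0.30679981  0.62636339 -0.716619  ]
block 0.89 [227. 299.] 1144 [ 0.354 -0.22   0.025]
block 0.88 [305. 308.] 1188 [ 0.488 -0.303  0.025]
block 0.71 [262. 247.] 886 [ 0.474 -0.122  0.025]
gate 0.65 [234. 181.] 1521 [0.545 0.132 0.011]
spool 0.65 [295. 172.] 566 [0.653 0.028 0.043]
small_tape 0.7 [187. 191.] 516 [0.388 0.115 0.017]
[... 349 characters left out ...]
159. ] [[0.5484 0.1872 0.    ]]
{'time_s': 0.9, 'qpos': array([ 1.10940852e+00,  2.99905922e-01,  1.52100576e+00, -1.48638333e-06,
        1.32071339e+00, -6.66103693e-02]), 'joint_vel': array([ 0.00026346,  0.00082382, -0.00134819,  0.00099103,  0.00079121,
        0.0010292 ]), 'tau': array([-1.59521402e-03, -5.31656671e+01, -3.52911472e+01,  7.07939453e-02,
        2.13013234e-02,  2.58690886e-05]), 'ee_pos': array([0.21153292, 0.50767783, 0.21943989]), 'eef_rot': array([-3.14156021e+00, -7.21164321e-07,  2.74681558e+00]), 'force': array([-0.04139378,  0.63178403,  0.33615492]), 'moment': array([-0.01764678,  0.01363283,  0.01928289]), 'grip_force': 0.0, 'grip_width': 0.09366845217174173}
```

View pics/top0.png

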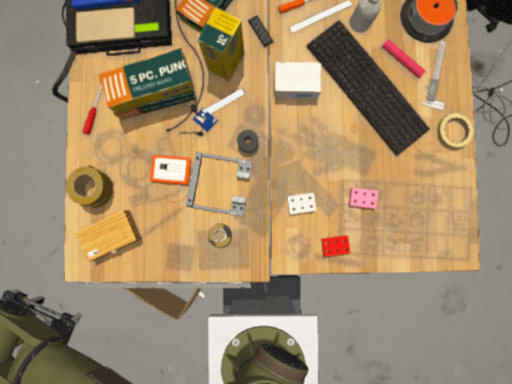

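View pics/scene0.png

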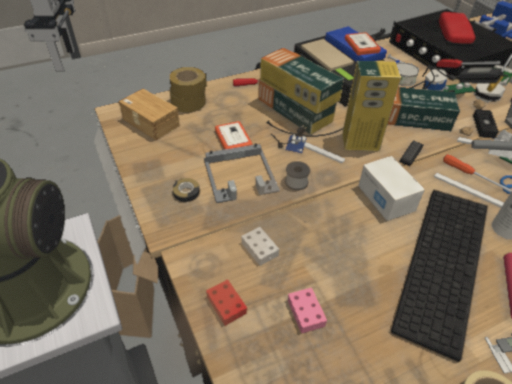

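The pale grey block is at about (302,204) in top, with the red and pink look-alikes at (335,245) and (364,198). The gate jaws are at about (243,170) and (238,206), and the stop bar at about (195,182). Next I'll fit accurate poses.

```bash
cat > fit.py <<'E'
from h import *
from scipy.spatial import cKDTree
from scipy.optimize import minimize
def grid(x0,x1,y0,y1,s=.0015):
    a,b=np.meshgrid(np.linspace(x0,x1,int((x1-x0)/s)+1),np.linspace(y0,y1,int((y1-y0)/s)+1)); return np.c_[a.ravel(),b.ravel()]
BLOCK=grid(-.0255,.0255,-.038,.038)
GATE=np.r_[grid(-.044,-.028,-.02,.02),grid(.028,.044,-.02,.02),grid(-.077,.077,.13,.148)]
def tf(p,X):
    c,s=np.cos(p[2]),np.sin(p[2]); return X@np.array([[c,s],[-s,c]])+p[:2]
def fit(T,pts,p0):
    k=cKDTree(pts)
    def f(p):
        M=tf(p,T); a=np.minimum(k.query(M)[0],.01); b=np.minimum(cKDTree(M).query(pts)[0],.01)
        return (np.maximum(a-.0015,0)**2).mean()*1e6+(np.maximum(b-.001,0)**2).mean()*1e6
    S=np.array(p0)+np.array([[0,0,0],[.006,0,0],[0,.006,0],[0,0,.06]])
    r=minimize(f,p0,method='Nelder-Mead',options=dict(initial_simplex=S,xatol=1e-5,fatol=1e-5)); return r.x,r.fun
def pts(n,d,box,z0,z1):
    c=cloud(n,np.ones(d.shape,bool),d); m=(c[:,0]>box[0])&(c[:,0]<box[1])&(c[:,1]>box[2])&(c[:,1]<box[3])&(c[:,2]>z0)&(c[:,2]<z1); return c[m]
BB=(.42,.54,-.18,-.06); GB=(.44,.635,.02,.225)
E
python3 - <<'E'
from fit import *
A=[];B=[]
for n in ('top','scene'):
    d=np.median([ctrl.camera(n)[1] for _ in range(4)],0)
    fl=pts(n,d,(.42,.65,-.2,.0),-.02,.006); print(n,'floor',fl[:,2].mean(),fl[:,2].std(), 'left',pts(n,d,(.46,.54,.08,.17),-.02,.02)[:,2].mean())
    b=pts(n,d,BB,.018,.035); g=pts(n,d,GB,.016,.045)
    A.append(b);B.append(g)
    print(len(b),'block',cv2.minAreaRect(b[:,:2].astype(np.float32)*1000),fit(BLOCK,b[:,:2],[.478,-.116,.1]))
    print(len(g),'gate',fit(GATE,g[:,:2],[.53,.06,-.1]))
print('both',fit(BLOCK,np.vstack(A)[:,:2],[.478,-.116,.1]),fit(GATE,np.vstack(B)[:,:2],[.53,.06,-.1]))
E
```

```text
top floor 0.00041904171054743127 0.0016728217049469727 left 0.0011928231040278833
427 block ((478.6691589355469, -115.83656311035156), (50.48374557495117, 76.56734466552734), 7.575604438781738) (array([ 0.47886184, -0.11551636,  0.13366993]), np.float64(0.24763964163472818))
684 gate (array([ 0.52732595,  0.0619532 , -0.17610803]), np.float64(20.092170646782023))
scene floor 0.00021426617821079252 0.001322178805165508 left 0.001208148162104688
686 block ((477.69775390625, -115.55072784423828), (52.084983825683594, 76.57316589355469), 7.125404357910156) (array([ 0.47713781, -0.11617992,  0.13752247]), np.float64(0.14729079957859445))
794 gate (array([ 0.52555564,  0.05786732, -0.18348233]), np.float64(18.462486617480618))
both (array([ 0.47797079, -0.11585928,  0.12030327]), np.float64(0.09484554541929632)) (array([ 0.52728048,  0.06124749, -0.17497795]), np.float64(19.05379021423111))
```

```bash
cat > g.py <<'E'
from fit import *
def gate(save=None):
    A=[];out=[]
    for n in ('top','scene'):
        d=np.median([ctrl.camera(n)[1] for _ in range(4)],0)
        g=pts(n,d,(.42,.66,.02,.24),.017,.045); q=tf([0,0,0],g[:,:2]-[.527,.061])@np.array([[np.cos(-.176),-np.sin(-.176)],[np.sin(-.176),np.cos(-.176)]])
        m=(abs(q[:,0])<.09)&(q[:,1]>-.03)&(q[:,1]<.155)&~((q[:,1]<.1)&(abs(q[:,0])>.055)); A.append(g[m]); out.append(g[m])
    return A
if __name__=='__main__':
    A=gate()
    for a in A+[np.vstack(A)]: print(len(a),fit(GATE,a[:,:2],[.527,.061,-.17]))
    p=fit(GATE,np.vstack(A)[:,:2],[.527,.061,-.17])[0]
    b=[.4780,-.1158,.128]
    for n in ('top','scene'):
        im=ctrl.camera(n)[0]; big=cv2.resize(im,None,fx=4,fy=4,interpolation=cv2.INTER_CUBIC)[:,:,::-1].copy()
        def dr(p,r,z):
            x0,x1,y0,y1=r; c=tf(p,np.array([[x0,y0],[x1,y0],[x1,y1],[x0,y1]])); u=proj(n,np.c_[c,np.full(4,z)])
            cv2.polylines(big,[np.int32((u+.5)*4-.5)],True,(0,255,0),1)
        dr(p,(-.044,-.028,-.02,.02),.032);dr(p,(.028,.044,-.02,.02),.032);dr(p,(-.077,.077,.13,.148),.026);dr(b,(-.0255,.0255,-.038,.038),.025)
        c=proj(n,[[.5,.03,0]])[0]*4; x,y=np.int32(c); cv2.imwrite(f'pics/{n}1.png',big[max(y-300,0):y+300,max(x-400,0):x+400])
E
python3 g.py
```

```text
509 (array([ 0.52664368,  0.05961014, -0.18452776]), np.float64(0.3580508994981588))
596 (array([ 0.52526818,  0.05840886, -0.18714303]), np.float64(0.6229328936723552))
1105 (array([ 0.5259778 ,  0.05966615, -0.18451408]), np.float64(0.3178580736967945))
```

View pics/top1.png

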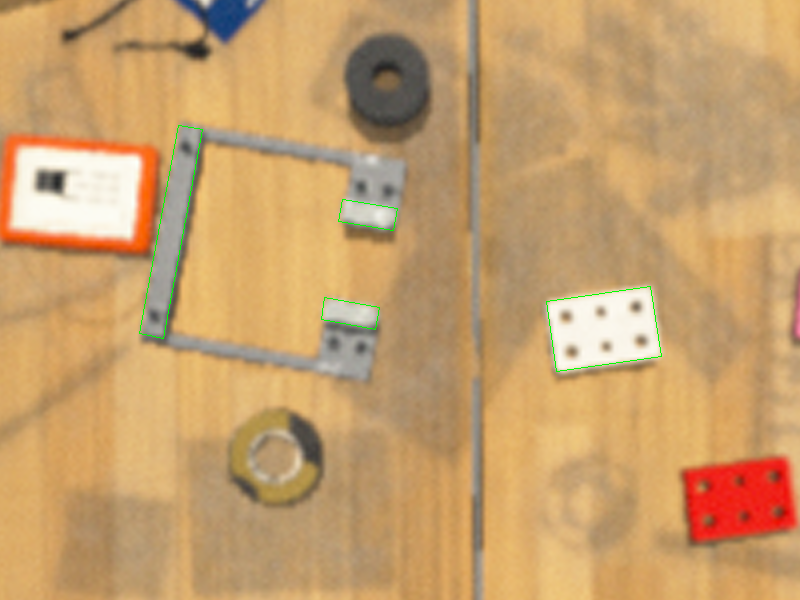

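View pics/scene1.png

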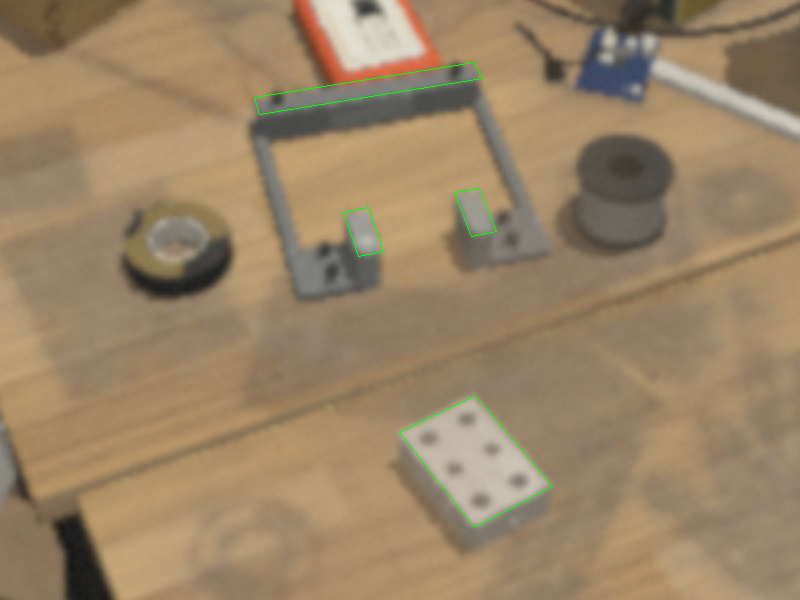

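The overlays match the block at top1 (603,328), the jaws at (368,215) and (350,313), and the bar at (172,232). Next I'll check whether the bench has a step at the seam, and write a move planner.

```bash
cat > mv.py <<'E'
from h import *
from scipy.spatial.transform import Rotation as Ro
G=np.array([.5260,.0597]); TH=-.1850
gx=np.array([np.cos(TH),np.sin(TH)]); gy=np.array([-np.sin(TH),np.cos(TH)])
def w(x,y): return G+x*gx+y*gy
def ing(p): d=np.array(p)[:2]-G; return d@gx,d@gy
def row(xg,yg,z,yaw,frm=None):
    o=ctrl.get_obs(); p=np.array(o['ee_pos']); R=Ro.from_euler('xyz',o['eef_rot'])
    if frm is not None: p=np.r_[w(*frm[:2]),frm[2]]; R=Ro.from_euler('xyz',[np.pi,0,frm[3]])
    return np.round(R.inv().apply(np.r_[w(xg,yg),z]-p)/.05,3), np.round((R.inv()*Ro.from_euler('xyz',[np.pi,0,yaw])).as_rotvec(),3)
E
python3 - <<'E'
from mv import *; from fit import pts
for n in('top','scene'):
    d=np.load(n+'0.npz')['d']
    for b in ((.42,.6,-.07,-.03),(.42,.6,-.03,-.015),(.42,.6,-.005,.01),(.42,.49,.0,.04),(.5,.57,.08,.15)): c=pts(n,d,b,-.05,.006); print(n,b,len(c),np.round(c[:,2].mean()*1000,2),np.round(c[:,2].min(),4))
print(row(-.078,-.181,.12,2.957))
E
```

```text
top (0.42, 0.6, -0.07, -0.03) 813 0.37 -0.008
top (0.42, 0.6, -0.03, -0.015) 181 0.09 -0.0054
top (0.42, 0.6, -0.005, 0.01) 313 0.15 -0.0064
top (0.42, 0.49, 0.0, 0.04) 330 0.28 -0.0067
top (0.5, 0.57, 0.08, 0.15) 534 0.24 -0.0093
scene (0.42, 0.6, -0.07, -0.03) 906 0.41 -0.0048
scene (0.42, 0.6, -0.03, -0.015) 350 -2.17 -0.0133
scene (0.42, 0.6, -0.005, 0.01) 331 0.34 -0.0038
scene (0.42, 0.49, 0.0, 0.04) 352 0.35 -0.0033
scene (0.5, 0.57, 0.08, 0.15) 440 0.35 -0.0043
(array([-8.479, -9.717,  1.989]), array([-0.  ,  0.  , -0.21]))
```

Request:
move_arm:
  targets:
    - [-0.15,-8.48,-9.72,1.5,0,0,-0.21]
    - [-0.15,-8.48,-9.72,1.5,0,0,-0.21]
    - [-0.15,-8.48,-9.72,1.5,0,0,-0.21]
    - [-0.15,-8.48,-9.72,1.5,0,0,-0.21]
    - [-0.15,-8.48,-9.72,1.5,0,0,-0.21]
    - [-0.15,-8.48,-9.72,1.5,0,0,-0.21]
    - [-0.15,-8.48,-9.72,1.5,0,0,-0.21]
    - [-0.15,-8.48,-9.72,1.5,0,0,-0.21]
    - [-0.15,-8.48,-9.72,1.5,0,0,-0.21]
    - [-0.15,-8.48,-9.72,1.5,0,0,-0.21]
    - [-0.15,-8.48,-9.72,1.5,0,0,-0.21]
    - [-0.15,-8.48,-9.72,1.5,0,0,-0.21]

```text
time_s: 3.0
ee_pos: [0.4008, -0.0598, 0.1503]
eef_rot: [3.142, 0.001, 2.956]
force: [1.0, -0.3, 0.4]
grip_width: 0.0402
grip_force: 0.0
```

```bash
python3 -c "
from mv import *
o=ctrl.get_obs();print(o['time_s'],o['ee_pos'],o['eef_rot'],o['grip_width'],ing(o['ee_pos']));print(row(-.078,-.181,.1,2.957))"
```

```text
3.0 [ 0.40077067 -0.05981564  0.15026873] [3.14156882e+00 1.05717359e-03 2.95645236e+00] 0.040153370584705604 (np.float64(-0.10110796172749241), np.float64(-0.14051176001884144))
(array([-0.461, -0.81 ,  1.006]), array([ 0.   ,  0.001, -0.001]))
```

Request:
move_arm:
  targets:
    - [-0.15,-0.46,-0.81,0.6,0,0,0]
    - [-0.15,-0.46,-0.81,1.2,0,0,0]
    - [-0.15,-0.46,-0.81,1.8,0,0,0]
    - [-0.15,-0.46,-0.81,2.3,0,0,0]
    - [-0.15,-0.46,-0.81,2.6,0,0,0]
    - [-0.15,-0.46,-0.81,2.6,0,0,0]
    - [-0.15,-0.46,-0.81,2.6,0,0,0]

```text
time_s: 3.7
ee_pos: [0.4158, -0.1017, 0.0206]
eef_rot: [-3.142, 0.0, 2.957]
force: [0.4, -0.4, 0.7]
grip_width: 0.0401
grip_force: 0.0
```

```bash
python3 -c "
from mv import *
o=ctrl.get_obs();print(o['time_s'],o['ee_pos'],o['eef_rot'],o['force'],o['grip_width'],ing(o['ee_pos']));print(row(-.036,-.181,.02,2.957),row(-.0335,-.181,.02,2.957))"
```

```text
3.7 [ 0.41584617 -0.10165443  0.0205985 ] [-3.14157105e+00  1.09458625e-04  2.95682906e+00] [ 0.39362875 -0.35523464  0.71003331] 0.04010257985000614 (np.float64(-0.0785936057767392), np.float64(-0.17886353853200188))
(array([-0.852, -0.043,  0.012]), array([-0.,  0., -0.])) (array([-0.902, -0.043,  0.012]), array([-0.,  0., -0.]))
```

Request:
move_arm:
  targets:
    - [-0.15,-0.2,-0.04,0,0,0,0]
    - [-0.15,-0.29,-0.04,0,0,0,0]
    - [-0.15,-0.36,-0.04,0,0,0,0]
    - [-0.15,-0.43,-0.04,0,0,0,0]
    - [-0.15,-0.5,-0.04,0,0,0,0]
    - [-0.15,-0.57,-0.04,0,0,0,0]
    - [-0.15,-0.64,-0.04,0,0,0,0]
    - [-0.15,-0.7,-0.04,0,0,0,0]
    - [-0.15,-0.76,-0.04,0,0,0,0]
    - [-0.15,-0.82,-0.04,0,0,0,0]
    - [-0.15,-0.86,-0.04,0,0,0,0]
    - [-0.15,-0.9,-0.04,0,0,0,0]

```text
time_s: 4.9
ee_pos: [0.4593, -0.1119, 0.0202]
eef_rot: [-3.141, -0.001, 2.957]
force: [-7.0, 2.4, 5.4]
grip_width: 0.0397
grip_force: 3.6
```

Request:
move_arm:
  targets:
    - [-0.15,0,0,0,0,0,0]
    - [-0.15,0.3,0,0,0,0,0]
    - [-0.15,0.8,0,-0.5,0,0,0]
    - [-0.15,1.0,0,-1.3,0,0,0]
    - [-0.15,1.5,0,-2,0,0,0]
    - [-0.6,2,1,-2,0,0,0]
    - [-0.6,2,1,-2,0,0,0]

```text
time_s: 5.6
ee_pos: [0.3698, -0.0424, 0.1212]
eef_rot: [3.141, 0.003, 2.957]
force: [-0.3, 0.2, 1.2]
grip_width: 0.0276
grip_force: 0.0
```

```bash
cat > look.py <<'E'
import sys; from mv import *; from fit import *
box=list(map(float,sys.argv[1:5])) if len(sys.argv)>4 else (.44,.56,-.19,-.05)
A=[]
for n in('top','scene'):
    d=np.median([ctrl.camera(n)[1] for _ in range(2)],0); c=pts(n,d,box,.018,.035); A.append(c); 
    if len(c)>50: f=fit(BLOCK,c[:,:2],[*np.median(c[:,:2],0),-.18]); print(n,len(c),f,'gate frame',ing(f[0]),f[0][2]-TH,cv2.minAreaRect(c[:,:2].astype(np.float32)*1000)[1:])
f=fit(BLOCK,np.vstack(A)[:,:2],[*np.median(A[0][:,:2],0),-.18]); print('both',f,'gate frame',ing(f[0]),f[0][2]-TH)
o=ctrl.get_obs();print(o['time_s'],o['ee_pos'],o['eef_rot'],o['force'],o['grip_width'],ing(o['ee_pos']))
E
python3 look.py
```

```text
top 428 (array([ 0.49450938, -0.12752294, -0.18118401]), np.float64(0.23916414238797323)) gate frame (np.float64(0.003485739711824156), np.float64(-0.18982080973775034)) 0.0038159864535227683 ((76.12626647949219, 50.784725189208984), 79.1849136352539)
scene 672 (array([ 0.49338484, -0.12818321, -0.1902549 ]), np.float64(0.13559973788933694)) gate frame (np.float64(0.0025018450684298134), np.float64(-0.1906766596354233)) -0.00525489710131688 ((78.67559051513672, 51.20478439331055), 79.26947021484375)
both (array([ 0.49370451, -0.12809771, -0.18627075]), np.float64(0.07953209763353483)) gate frame (np.float64(0.002800331338367511), np.float64(-0.19053381949035264)) -0.0012707467576231202
5.8 [ 0.37098694 -0.04479562  0.12019046] [-3.14136703e+00  7.54398311e-04  2.95710404e+00] [-0.67950834  0.23609863  0.06257341] 0.018871510183280437 (np.float64(-0.13314634758308322), np.float64(-0.13122665156345215))
```

The block is aligned with the gate, about 3 mm off towards +x. Next I'll go behind its rear end.

```bash
python3 -c "
from mv import *
print(row(.003,-.252,.12,1.3858))"
```

```text
(array([-2.722, -2.417,  0.006]), array([0.000e+00, 1.000e-03, 1.571e+00]))
```

Request:
move_arm:
  targets:
    - [-0.66,-2.72,-2.42,0,0,0,1.571]
    - [-0.66,-2.72,-2.42,0,0,0,1.571]
    - [-0.66,-2.72,-2.42,0,0,0,1.571]
    - [-0.66,-2.72,-2.42,0,0,0,1.571]
    - [-0.66,-2.72,-2.42,0,0,0,1.571]
    - [-0.66,-2.72,-2.42,0,0,0,1.571]
    - [-0.66,-2.72,-2.42,0,0,0,1.571]
    - [-0.66,-2.72,-2.42,0,0,0,1.571]
    - [-0.66,-2.72,-2.42,0,0,0,1.571]
    - [-0.66,-2.72,-2.42,0,0,0,1.571]
    - [-0.66,-2.72,-2.42,0,0,0,1.571]
    - [-0.66,-2.72,-2.42,0,0,0,1.571]

```text
time_s: 7.0
ee_pos: [0.4819, -0.1893, 0.1195]
eef_rot: [-3.141, -0.0, 1.384]
force: [-0.1, 0.5, -0.1]
grip_width: 0.0162
grip_force: 0.0
```

```bash
python3 -c "
from mv import *
o=ctrl.get_obs();print(o['time_s'],o['ee_pos'],o['eef_rot'],o['force'],o['grip_width'],ing(o['ee_pos']));print(row(.003,-.252,.02,1.3858))"
```

```text
7.0 [ 0.48186194 -0.18928956  0.11946173] [-3.14090259e+00 -3.70857505e-05  1.38380736e+00] [-0.0997765   0.4919846  -0.13405041] 0.01620061052865405 (np.float64(0.0024158696191100937), np.float64(-0.2528599064410266))
(array([0.017, 0.013, 1.989]), array([-0.001, -0.   , -0.002]))
```

Request:
move_arm:
  targets:
    - [-0.66,0.02,0.01,0.6,0,0,0]
    - [-0.66,0.02,0.01,1.2,0,0,0]
    - [-0.66,0.02,0.01,1.8,0,0,0]
    - [-0.66,0.02,0.01,2.0,0,0,0]
    - [-0.66,0.02,0.01,2.0,0,0,0]
    - [-0.66,0.2,0.01,2.0,0,0,0]
    - [-0.66,0.32,0.01,2.0,0,0,0]

```text
time_s: 7.7
ee_pos: [0.4861, -0.1724, 0.0215]
eef_rot: [3.139, 0.001, 1.386]
force: [0.7, -1.9, 0.3]
grip_width: 0.0157
grip_force: 0.0
```

Request:
move_arm:
  targets:
    - [-0.66,0.1,0,0,0,0,0]
    - [-0.66,0.25,-0.005,0,0,0,0]
    - [-0.66,0.4,-0.01,0,0,0,0]
    - [-0.66,0.6,-0.017,0,0,0,0]
    - [-0.66,0.8,-0.024,0,0,0,0]
    - [-0.66,1.0,-0.03,0,0,0,0]
    - [-0.66,1.2,-0.037,0,0,0,0]
    - [-0.66,1.4,-0.044,0,0,0,0]
    - [-0.66,1.6,-0.05,0,0,0,0]
    - [-0.66,1.75,-0.055,0,0,0,0]
    - [-0.66,1.85,-0.06,0,0,0,0]
    - [-0.66,1.9,-0.06,0,0,0,0]

```text
time_s: 8.9
ee_pos: [0.5006, -0.0786, 0.0214]
eef_rot: [3.139, 0.001, 1.387]
force: [-1.3, -6.3, 4.8]
grip_width: 0.016
grip_force: 3.4
```

```bash
python3 - <<'E'
from mv import *
im=ctrl.camera('scene')[0]; u,v=np.int32(proj('scene',[.52,.0,0])[0]); cv2.imwrite('pics/s2.png',cv2.resize(im[max(v-100,0):v+100,u-130:u+130],None,fx=3,fy=3,interpolation=3)[:,:,::-1])
E
python3 look.py .44 .58 -.13 .02
```

```text
top 157 (array([ 0.51581298, -0.00945227, -1.64673497]), np.float64(27.396870086078657)) gate frame (np.float64(0.0027071287055702793), np.float64(-0.06984613738415768)) -1.4617349668053166 ((29.982213973999023, 51.78017807006836), 85.2435073852539)
scene 236 (array([ 0.50126877, -0.04816143, -0.29299125]), np.float64(19.171743256653492)) gate frame (np.float64(-0.00446848683356868), np.float64(-0.11057012975953734)) -0.10799125148998018 ((88.08265686035156, 50.63029861450195), 78.46595764160156)
both (array([ 0.50416284, -0.03577527, -0.28481057]), np.float64(19.712287711486468)) gate frame (np.float64(-0.003902190118033988), np.float64(-0.09786297003170398)) -0.09981056782712555
9.15 [ 0.49992091 -0.07837467  0.02048709] [ 3.14114354e+00 -2.15687652e-04  1.38609963e+00] [-0.03728243  0.52837933 -0.6389788 ] 0.01570721663517212 (np.float64(-0.00023572125848120396), np.float64(-0.14051575794331503))
```

View pics/s2.png

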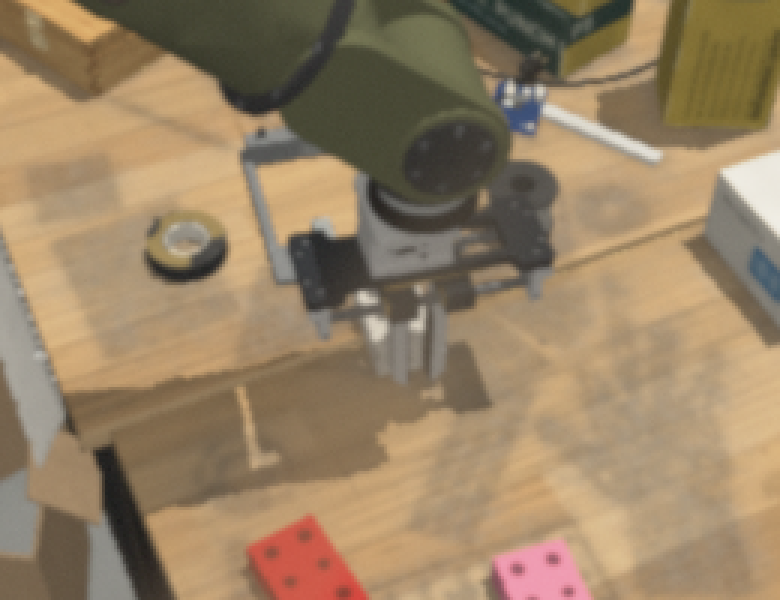

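The gripper hides most of the block, which shows at about (380,335) in s2. I'll back off and measure it before it enters the gap.

Request:
move_arm:
  targets:
    - [-0.66,-0.3,0,0,0,0,0]
    - [-0.66,-0.8,0,-0.6,0,0,0]
    - [-0.66,-1.5,0,-1.4,0,0,0]
    - [-0.66,-2.2,0,-2,0,0,0]
    - [-0.66,-2.8,-0.5,-2,0,0,0]
    - [-0.66,-3.0,-1,-2,0,0,0]
    - [-0.66,-3.0,-1,-2,0,0,0]
    - [-0.66,-3.0,-1,-2,0,0,0]

```text
time_s: 9.95
ee_pos: [0.4229, -0.2176, 0.1204]
eef_rot: [3.141, 0.0, 1.385]
force: [1.2, 0.2, 0.7]
grip_width: 0.0161
grip_force: 0.0
```

```bash
python3 look.py .44 .58 -.09 .026
```

```text
top 422 (array([ 0.50956269, -0.03242414, -0.17766568]), np.float64(0.23308593128821828)) gate frame (np.float64(0.0007890898704452265), np.float64(-0.09357574045523867)) 0.0073343213922164585 ((76.0870590209961, 50.8387336730957), 79.4478530883789)
both (array([ 0.50956269, -0.03242414, -0.17766568]), np.float64(0.23308593128821828)) gate frame (np.float64(0.0007890898704452265), np.float64(-0.09357574045523867)) 0.0073343213922164585
10.15 [ 0.42359706 -0.21668555  0.11999861] [-3.14144219e+00 -1.30796494e-04  1.38667608e+00] [0.33271864 0.43535941 0.22912211] 0.016004522223654956 (np.float64(-0.04981539367492921), np.float64(-0.29050604005961744))
```

```bash
python3 -c "
from mv import *
print(row(.000,-.153,.02,1.3858))"
```

```text
(array([2.749, 0.999, 2.   ]), array([-0.   , -0.   ,  0.001]))
```

Request:
move_arm:
  targets:
    - [-0.66,0.8,0.3,0,0,0,0]
    - [-0.66,1.6,0.6,0,0,0,0]
    - [-0.66,2.3,0.9,0,0,0,0]
    - [-0.66,2.74,1.0,0,0,0,0]
    - [-0.66,2.74,1.0,0.4,0,0,0]
    - [-0.66,2.74,1.0,1.0,0,0,0]
    - [-0.66,2.74,1.0,1.6,0,0,0]
    - [-0.66,2.74,1.0,1.95,0,0,0]
    - [-0.66,2.74,1.0,2.0,0,0,0]
    - [-0.66,2.74,1.0,2.0,0,0,0]

```text
time_s: 11.15
ee_pos: [0.4976, -0.0912, 0.0201]
eef_rot: [-3.141, -0.0, 1.386]
force: [-0.7, 0.5, 0.9]
grip_width: 0.016
grip_force: 0.0
```

```bash
python3 -c "
from mv import *
o=ctrl.get_obs();print(o['time_s'],o['ee_pos'],o['eef_rot'],o['force'],o['grip_width'],ing(o['ee_pos']));print(row(0,.046,.02,1.3858))"
```

```text
11.15 [ 0.49763091 -0.09117289  0.02013305] [-3.14096754e+00 -3.58803861e-05  1.38644173e+00] [-0.67696527  0.45111401  0.87026974] 0.016045800441840837 (np.float64(-0.0001324584402133815), np.float64(-0.1535168231155379))
(array([3.99e+00, 5.00e-03, 3.00e-03]), array([-0.001, -0.   ,  0.001]))
```

Full push is 3.99 units. The first part takes the front end into the jaws, slowly.

Request:
move_arm:
  targets:
    - [-0.66,0.1,0,0,0,0,0]
    - [-0.66,0.22,0,0,0,0,0]
    - [-0.66,0.34,0,0,0,0,0]
    - [-0.66,0.46,0,0,0,0,0]
    - [-0.66,0.58,0,0,0,0,0]
    - [-0.66,0.7,0,0,0,0,0]
    - [-0.66,0.82,0,0,0,0,0]
    - [-0.66,0.94,0,0,0,0,0]
    - [-0.66,1.06,0,0,0,0,0]
    - [-0.66,1.18,0,0,0,0,0]
    - [-0.66,1.3,0,0,0,0,0]
    - [-0.66,1.4,0,0,0,0,0]

```text
time_s: 12.35
ee_pos: [0.5109, -0.0226, 0.0211]
eef_rot: [3.14, 0.001, 1.386]
force: [-0.7, -6.0, 5.4]
grip_width: 0.0162
grip_force: 3.4
```

Request:
move_arm:
  targets:
    - [-0.66,0.1,0,0,0,0,0]
    - [-0.66,0.22,0,0,0,0,0]
    - [-0.66,0.34,0,0,0,0,0]
    - [-0.66,0.46,0,0,0,0,0]
    - [-0.66,0.58,0,0,0,0,0]
    - [-0.66,0.7,0,0,0,0,0]
    - [-0.66,0.82,0,0,0,0,0]
    - [-0.66,0.94,0,0,0,0,0]
    - [-0.66,1.06,0,0,0,0,0]
    - [-0.66,1.18,0,0,0,0,0]
    - [-0.66,1.3,0,0,0,0,0]
    - [-0.66,1.4,0,0,0,0,0]

```text
time_s: 13.55
ee_pos: [0.5237, 0.0463, 0.0211]
eef_rot: [3.14, 0.001, 1.386]
force: [-1.2, -7.4, 6.2]
grip_width: 0.0161
grip_force: 3.6
```

```bash
python3 -c "
from mv import *
o=ctrl.get_obs();print(o['time_s'],o['ee_pos'],o['eef_rot'],o['force'],o['grip_width'],ing(o['ee_pos']));print(row(0,.046,.02,1.3858))"
```

```text
13.55 [0.5236699  0.04625809 0.02108614] [3.14003248e+00 6.82824922e-04 1.38619509e+00] [-1.15035345 -7.40661264  6.24260843] 0.01609207506122134 (np.float64(0.00018225343222177977), np.float64(-0.013641150195378315))
(array([ 1.193, -0.003,  0.021]), array([0.002, 0.001, 0.   ]))
```

Request:
move_arm:
  targets:
    - [-0.66,0.12,0,0,0,0,0]
    - [-0.66,0.24,0,0,0,0,0]
    - [-0.66,0.36,0,0,0,0,0]
    - [-0.66,0.48,0,0,0,0,0]
    - [-0.66,0.6,0,0,0,0,0]
    - [-0.66,0.72,0,0,0,0,0]
    - [-0.66,0.82,0,0,0,0,0]
    - [-0.66,0.92,0,0,0,0,0]
    - [-0.66,1.0,0,0,0,0,0]
    - [-0.66,1.06,0,0,0,0,0]
    - [-0.66,1.1,0,0,0,0,0]
    - [-0.66,1.12,0,0,0,0,0]

```text
time_s: 14.75
ee_pos: [0.5339, 0.1012, 0.0211]
eef_rot: [3.14, 0.001, 1.386]
force: [-2.2, -6.4, 6.1]
grip_width: 0.0163
grip_force: 3.8
```

Request:
move_arm:
  targets:
    - [-0.66,0.02,0,0,0,0,0]
    - [-0.66,0.04,0,0,0,0,0]
    - [-0.66,0.05,0,0,0,0,0]
    - [-0.66,0.06,0,0,0,0,0]
    - [-0.66,0.06,0,0,0,0,0]

```text
time_s: 15.25
ee_pos: [0.5343, 0.1039, 0.0211]
eef_rot: [3.14, 0.001, 1.386]
force: [-2.0, -7.2, 5.6]
grip_width: 0.016
grip_force: 4.0
```

Request:
move_arm:
  targets:
    - [-0.66,0.01,0,0,0,0,0]
    - [-0.66,0.02,0,0,0,0,0]
    - [-0.66,0.03,0,0,0,0,0]
    - [-0.66,0.03,0,0,0,0,0]

```text
time_s: 15.65
ee_pos: [0.5344, 0.104, 0.0211]
eef_rot: [3.141, 0.003, 1.386]
force: [-3.9, -20.2, 9.1]
grip_width: 0.016
grip_force: 9.8
```

Request:
move_arm:
  targets:
    - [-0.66,0.01,0,0,0,0,0]
    - [-0.66,0.02,0,0,0,0,0]
    - [-0.66,0.02,0,0,0,0,0]

```text
time_s: 15.95
ee_pos: [0.5345, 0.1042, 0.0211]
eef_rot: [3.141, 0.004, 1.386]
force: [-5.6, -25.7, 12.1]
grip_width: 0.016
grip_force: 13.7
```

Force rose to 26 N against the stop, so the block is seated. I'll back off straight, lift and look.

Request:
move_arm:
  targets:
    - [-0.66,-0.04,0,0,0,0,0]
    - [-0.66,-0.15,0,0,0,0,0]
    - [-0.66,-0.3,0,0,0,0,0]
    - [-0.66,-0.3,0,-0.6,0,0,0]
    - [-0.66,-0.3,0,-1.3,0,0,0]
    - [-0.66,-0.3,0,-2,0,0,0]
    - [-0.66,-1.2,-0.5,-2.5,0,0,0]
    - [-0.66,-2.2,-1,-2.5,0,0,0]
    - [-0.66,-3.2,-1,-2.5,0,0,0]
    - [-0.66,-4.2,-1,-2.5,0,0,0]
    - [-0.66,-5,-1,-2.5,0,0,0]
    - [-0.66,-5,-1,-2.5,0,0,0]

```text
time_s: 17.15
ee_pos: [0.4382, -0.1342, 0.1454]
eef_rot: [3.141, 0.001, 1.381]
force: [-0.3, -0.2, 0.3]
grip_width: 0.0159
grip_force: 0.0
```

```bash
cat > fin.py <<'E'
from mv import *; from fit import *
for n in('top','scene'):
    L=[ctrl.camera(n) for _ in range(2)]; d=np.median([l[1] for l in L],0)
    c=pts(n,d,(.4,.7,.0,.3),.018,.035); q=np.array([ing(x) for x in c]); m=(abs(q[:,0])<.045)&(q[:,1]>.035)&(q[:,1]<.125); c=c[m]
    f=fit(BLOCK,c[:,:2],[*np.median(c[:,:2],0),TH]); print(n,len(c),f,'gate frame',ing(f[0]),f[0][2]-TH)
    for o in('spool','small_tape','drive'):
        for r in ctrl.cut_out(n,o)[:1]: print(o,np.round(np.median(cloud(n,r['region'],d),0),3))
    u,v=np.int32(proj(n,[.53,.12,0])[0]); k=70 if n=='top' else 95
    cv2.imwrite(f'pics/{n}f.png',cv2.resize(L[0][0][max(v-k,0):v+k,max(u-k,0):u+k],None,fx=4 if k<80 else 3,fy=4 if k<80 else 3,interpolation=3)[:,:,::-1])
E
python3 fin.py
```

```text
top 401 (array([ 0.54307412,  0.14686792, -0.18402752]), np.float64(0.38259620508582776)) gate frame (np.float64(0.0007485384151682816), np.float64(0.08882123687277098)) 0.0009724795943061304
spool [0.556 0.106 0.011]
small_tape [0.389 0.123 0.019]
drive [0.581 0.265 0.021]
  return _methods._mean(a, axis=axis, dtype=dtype,
  ret = um.true_divide(
Traceback (most recent call last):
  File "fin.py", line 5, in <module>
    f=fit(BLOCK,c[:,:2],[*np.median(c[:,:2],0),TH]); print(n,len(c),f,'gate frame',ing(f[0]),f[0][2]-TH)
  File "fit.py", line 16, in fit
    r=minimize(f,p0,method='Nelder-Mead',options=dict(initial_simplex=S,xatol=1e-5,fatol=1e-5)); return r.x,r.fun
  File "fit.py", line 13, in f
    M=tf(p,T); a=np.minimum(k.query(M)[0],.01); b=np.minimum(cKDTree(M).query(pts)[0],.01)
                            ~~~~~~~^^^
  File "scipy/spatial/_ckdtree.pyx", line 794, in scipy.spatial._ckdtree.cKDTree.query
ValueError: 'x' must be finite, check for nan or inf values
```

View pics/topf.png

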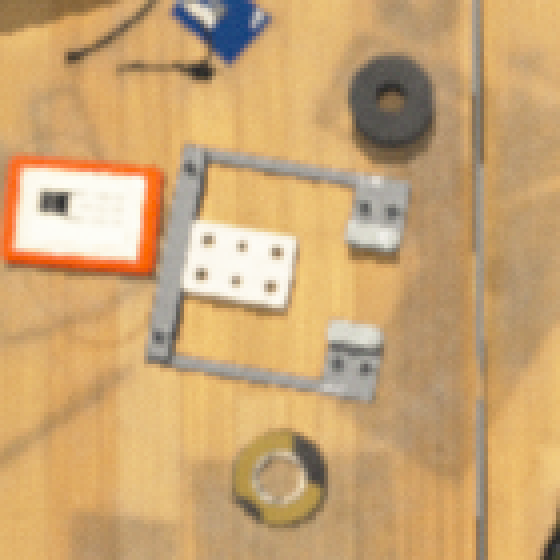

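The block lies against the bar at topf (185,255), and the bystanders haven't moved. I'll clear the scene view and check the rear edge.

Request:
move_arm:
  targets:
    - [-0.66,-1,-1,-2,0,0,0]
    - [-0.66,-2,-1,-2,0,0,0]
    - [-0.66,-3,-2,-2,0,0,0]
    - [-0.66,-3,-2,-2,0,0,0]
    - [-0.66,-3,-2,-2,0,0,0]
    - [-0.66,-3,-2,-2,0,0,0]

```text
time_s: 18.1
ee_pos: [0.3129, -0.2597, 0.2459]
eef_rot: [3.14, 0.001, 1.384]
force: [-0.1, 0.2, -0.3]
grip_width: 0.0158
grip_force: 0.0
```

Run:
```python
from mv import *; from fit import *
for n in('top','scene'):
    L=[ctrl.camera(n) for _ in range(3)]; d=np.median([l[1] for l in L],0)
    c=pts(n,d,(.4,.7,.0,.3),.017,.035); q=np.array([ing(x) for x in c]); 
    if n=='scene' or 1:
        m=(abs(q[:,0])<.045)&(q[:,1]>.035)&(q[:,1]<.16); c=c[m];q=q[m]
        T=np.r_[BLOCK,grid(-.043,.043,.038,.056)]
        if len(c)>50:
            f=fit(T,c[:,:2],[*w(0,.092),TH]); print(n,len(c),f,'gate frame',ing(f[0]),f[0][2]-TH,'rear pct',np.percentile(q[:,1],[0.5,2,99]))
    u,v=np.int32(proj(n,[.53,.1,0])[0]); k=95
    cv2.imwrite(f'pics/{n}g.png',cv2.resize(L[0][0][max(v-k,0):v+k,max(u-k,0):u+k],None,fx=3,fy=3,interpolation=3)[:,:,::-1])
```

```text
top 646 (array([ 0.54391842,  0.15323556, -0.17722356]), np.float64(1.6565306230767056)) gate frame (np.float64(0.00040711839449000353), np.float64(0.09523552133246649)) 0.007776438319700929 rear pct [0.05359127 0.05539214 0.15896723]
scene 491 (array([ 0.54579341,  0.14760976, -0.26866894]), np.float64(8.084102031447)) gate frame (np.float64(0.003284968026657532), np.float64(0.09005061924414298)) -0.08366894328583263 rear pct [0.05192549 0.05343982 0.15906355]
```

View pics/sceneg.png

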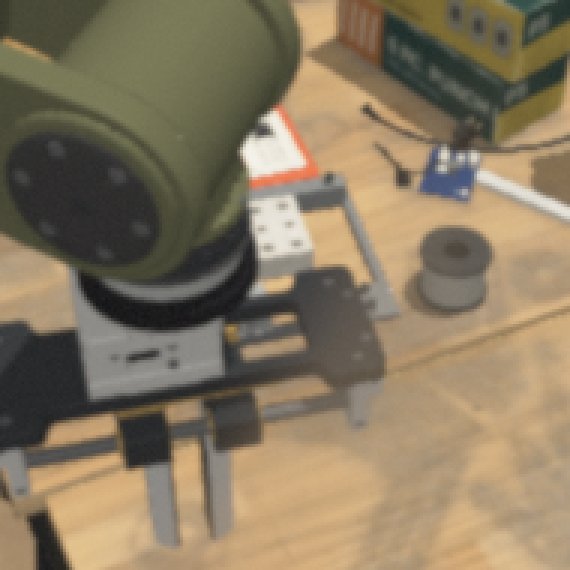

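The scene view shows the block's leading end flush on the bar at about (275,200). The rear edge reads about 54 mm in the gate frame, which matches home.

```bash
python3 -c "
from station import ctrl
print(ctrl.hand_in())"
```

```text
the job is handed in; nothing more can be done
None
```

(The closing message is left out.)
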